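# Put the drill-press accessories back on their outlined boards

## Robot

A 6-joint arm with a two-finger parallel gripper is mounted at the origin on the work surface. World frame = base frame: x ahead of the robot, y to its left, z up, the work surface at z = 0. Lengths are in mm, angles in rad, forces in N, time in s.
With the tool pointing down it reaches from about 275 to 725 mm from the base axis. Payload 15.9 kg.
Tool frame: the origin (TCP) lies between the finger pads; the fingertips stand 14 mm ahead of it and the grasp point (between the pads) lies 5 mm behind it; z points along the fingers, y is the line along which they close (so a half turn about z gives the same grasp; the last joint's range is limited). The gripper opens to 85 mm and grips with 20 to 120 N. Pads are 22 mm wide; open, the fingers measure 114 mm over their backs; the gripper's body (76 mm by 85 mm) begins 54 mm behind the grasp point. The pads swing forward as they close: fully open they stand 13 mm farther back than shut.
Start: joints at [-1.317, 0.213, -0.034, 1.323, 0, 1.571], TCP at [125.537, -483.969, 245.306] pointing down, gripper open.
Joint ranges: [-2.98, 2.98], [-0.74, 1.72], [-1.14, 1.35], [-2.1, 2.04], [-1.57, 1.44], [-3.14, 3.14]. Speed limits (rad/s): [1.89, 1.89, 2.39, 2.57, 3.14, 3.14].

## Interface

Orientations are given as [roll, pitch, yaw] about the fixed x, y, z axes, in that order (R = Rz(yaw) Ry(pitch) Rx(roll)).
In Python, from plant import r gives the robot as it stands. The module is installed in compiled form; this text tells all that it offers.
- The arm moves only by the tool jog_arm, never from a script. Its argument "steps" is text: rows parted by semicolons, each of 7 numbers parted by spaces: the turn, a rotation vector about the tool's x, y, z in rad, then the shift along the tool's x, y, z in m, then the finger opening in m, from 0 to 0.0854. A call has exactly 8 rows; each row is the pose to reach, as a shift and turn from the pose commanded when the call began, along the tool's axes at that moment; what a row does not reach only later rows make up. A row lasts 1/8 s, in which the tool goes at most 62.5 mm and 10.7 degrees, less where a joint would pass 70% of its speed; a pose out of reach is approached as far as the arm can. A call with a gripper value outside its range is refused whole. The fingers move at their own pace and stop on an object; "force" is the grip in N (left out, the last holds). Time passes only in rows, so rows that repeat a pose let the fingers close, or fill a call up. It gives the time, the measured TCP pose, the force, the opening and the grip force at its end, in the units of the state.
- r.get_obs(): the state, without advancing time (a new reading comes with each control period).
- r.snapshot(name): name is "side" or "top" or "wrist"; returns the picture (480x640x3 uint8, red, green, blue); there is no depth.
- r.camera_params(name): a dict with "mtx" (3x3 intrinsics, pixels), "rvec" (rotation vector, rad) and "tvec" (3), from world to camera coordinates, as OpenCV has them. Camera axes: x right, y down, z forward; pixel columns grow to the right and rows downward; lengths in mm; the calibration is good to about 2 mm. The wrist camera is an equidistant fisheye: a pixel r from the principal point sees the ray r / f radians off the axis. A picture is of the moment at which its call begins: read the wrist's pose just before it. camera_params takes no time and is no camera call; for the wrist camera it gives the pose at the moment of the call.
- r.close_job(): hands the job in; it is judged then, once.
The state is a dict: "time_s": time; "joint_positions": joint angles; "joint_vel": joint speeds; "joint_torque": joint torques, N m; "tcp_pos": TCP position; "orientation": TCP orientation; "contact_force": force on the tool from outside, world axes, zero at the start; "wrist_torque": the same for the moment, N m; "width": finger opening in mm; "grasp_force": force on a finger pad.
Only numpy, scipy, OpenCV 4.12 (cv2) and the standard library are available. Lean on these libraries where they do the work, as an engineer would, in place of code of your own. Each camera call takes 0.05 s, during which the arm holds its last target. There are 200 camera calls.

## Task

Put the drilling tools away on the three plywood boards: the V-block flat inside the oblong outline, the engineer's square flat inside the L-shaped outline with its stock and blade the way the L runs, and the two hole saws nested, teeth down, in the round outline, the small one in the middle with the large one closed over it and standing flat on the board. Do not shift the tape measure or the wood offcut that lie between the boards.

Things in the scene. Friction and masses are not known exactly. Their poses are not given: they have to be found in the camera images.
- small_saw_mid (a point): Small hole saw: a plain steel cup standing upside down, closed end up, toothed open mouth down; 36 mm across, 40 mm high with a 20 mm wide, 5 mm high boss on top (45 mm in all). The point is on its axis 20 mm above the mouth; z up. It loosely fits inside the large one.
- large_saw_mid (a point): Large hole saw: the same kind of steel cup, upside down; 62 mm across, wall 4 mm (54 mm inside), 55 mm high, 50 mm deep inside, with a 20 mm wide, 5 mm high boss on top (60 mm in all). The point is on its axis 27.5 mm above the mouth; z up.
- vblock_mid (a point): Steel V-block, 70 mm long (its x) by 44 mm wide (its y) by 40 mm high, with a V groove along x in its top; about 0.6 kg. The point is its centre, 20 mm above its underside. Either end may point either way.
- square_stock (a point): Engineer's square lying flat: an L of a thick dark stock, 70 mm long (along its x), 18 mm wide, 20 mm high, and a thin bright blade, 16 mm wide and 3 mm thick, that leaves the +x end of the stock towards +y and reaches 70 mm past it, hovering 8.5 mm above the surface. The point is where to grip the stock: on its centre line, 8 mm from its middle on the side away from the blade, 10 mm above its underside.
- square_tip (a point): Middle of the free end of the square's blade, 35 mm in x and 79 mm in y from square_stock in the square's frame, at the same height, 10 mm above the underside.
- pad_round: Plywood board, 105 x 105 mm, 6 mm thick, fixed to the bench, with a dark circle, 76 mm inside diameter, painted at its centre: for the two hole saws. Origin at the centre of its underside, z up.
- pad_rect: Plywood board, 115 mm (x) by 90 mm (y), 6 mm thick, fixed, with a dark oblong outline, 86 mm (x) by 60 mm (y) inside, at its centre: for the V-block, long side along x. Origin at the centre of its underside, z up.
- pad_ell: Plywood board, 110 mm (x) by 128 mm (y), 6 mm thick, fixed, with a dark L-shaped outline some 7 mm larger all round than the square: for the engineer's square, whose axes then lie as the board's. Origin at the centre of its underside, z up; with the square home, its gripping point square_stock is over (-8, -35) mm and its blade end square_tip over (27, 44) mm of the board's x, y.
- tape_mid (a point): Tape measure standing on its edge, dark body 62 x 30 x 52 mm, bystander between two boards. The point is its centre, 26 mm up.
- offcut_mid (a point): Wood offcut, 70 x 38 x 22 mm, bystander between two boards. The point is its centre, 11 mm up.
Things that resemble listed ones, but are neither listed nor needed, are in the scene too. Leave any pink or yellow look-alike of the part that bears small_saw_mid alone.

How it is judged (in metres and radians):
At the end, for the whole second after the job is handed in: Flat on their boards and at rest: large saw within 12 mm of the circle's centre, small saw inside it (22 mm); V-block within 12 mm and 15 degrees; square's stock within 12 mm and blade end within 15 mm of place along each board axis. Tilt below 7 degrees, heights within 4 mm (horizontal distance between small_saw_mid and pad_round below 0.022 m and z of small_saw_mid in the frame of pad_round between 0.022 and 0.03 m and angle between each of small_saw_mid, large_saw_mid, vblock_mid, square_stock's own z axis and vertical below 0.12 rad and linear speed of each of small_saw, large_saw, vblock, square below 0.02 m/s and angular speed of each of small_saw, large_saw, vblock, square below 0.2 rad/s and horizontal distance between large_saw_mid and pad_round below 0.012 m and z of large_saw_mid in the frame of pad_round between 0.0295 and 0.0375 m and horizontal distance between vblock_mid and pad_rect below 0.012 m and z of vblock_mid in the frame of pad_rect between 0.022 and 0.03 m and angle between the x axis of vblock_mid and the x axis of pad_rect, either way round below 0.26 rad and x of square_stock in the frame of pad_ell between -0.02 and 0.004 m and y of square_stock in the frame of pad_ell between -0.047 and -0.023 m and x of square_tip in the frame of pad_ell between 0.012 and 0.042 m and y of square_tip in the frame of pad_ell between 0.029 and 0.059 m and z of square_stock in the frame of pad_ell between 0.012 and 0.02 m); the robot touches nothing.
It fails at once if the tape measure is shifted by more than 25 mm (distance of tape_mid from where it was at the start of the episode above 0.025 m).
It fails at once if the wood offcut is shifted by more than 25 mm (distance of offcut_mid from where it was at the start of the episode above 0.025 m).
It also fails if it takes over 112 s, if anything falls off the work surface, if the arm or the gripper's body presses on something with over 40 N, if the wrist force passes 120 N, or if a joint passes its speed limit or range.

## Working session

There is one attempt and no reset: what is moved stays moved. The work goes in short steps, Python scripts to look and compute and a tool call to move; the robot and the scene stay as the last step left them, time stands still between calls to the robot, and variables do not carry over. Pictures are saved under pics/ and viewed, at most 15 in all, crops included, and the job is handed in when it is done.

Besides the shell and the picture viewer there is one more tool, called after ">>>" as a command line: name --argument value ..., lists and objects as JSON in quotes. jog_arm: Moves the arm, as the interface text tells. Its arguments: {"type":"object","properties":{"steps":{"type":"string"},"force":{"type":"number"}},"required":["steps"]}

```bash
mkdir -p pics
cat > h.py <<'E'
import numpy as np, cv2
from plant import r
def snap(n,f):
    p=r.camera_params(n); im=r.snapshot(n); cv2.imwrite('pics/'+f+'.png',im[:,:,::-1]); np.savez('pics/'+f+'.npz',**{k:np.array(p[k],float) for k in('mtx','rvec','tvec')}); return im
def pix(f,uv,z,fish=False):
    p=np.load('pics/'+f+'.npz'); R=cv2.Rodrigues(p['rvec'])[0]; t=p['tvec'].ravel(); K=p['mtx']; out=[]
    for u,v in uv:
        d=np.array([(u-K[0,2])/K[0,0],(v-K[1,2])/K[1,1]])
        if fish:
            th=np.hypot(*d); d=d/max(th,1e-9)*np.sin(th); ray=np.array([d[0],d[1],np.cos(th)])
        else: ray=np.array([d[0],d[1],1])
        c=-R.T@t; w=R.T@ray; out.append(c+w*(z-c[2])/w[2])
    return np.array(out)
def proj(f,P,fish=False):
    p=np.load('pics/'+f+'.npz'); R=cv2.Rodrigues(p['rvec'])[0]; q=(R@np.array(P,float).reshape(-1,3).T).T+p['tvec'].ravel(); K=p['mtx']
    x=q[:,:2]/q[:,2:]
    if fish:
        rr=np.linalg.norm(q[:,:2],axis=1,keepdims=True); x=q[:,:2]/rr*np.arctan2(rr,q[:,2:])
    return x*[K[0,0],K[1,1]]+K[:2,2]
E
python3 - <<'E'
from h import *
for n in('top','side','wrist'): snap(n,n+'0')
p=r.camera_params('top');print(p); print(r.camera_params('wrist'))
print(r.get_obs())
E
```

```text
{'mtx': array([[499.22081778,   0.        , 324.82943819],
       [  0.        , 499.22081778, 245.3439494 ],
       [  0.        ,   0.        ,   1.        ]]), 'rvec': array([ 2.17835402, -2.14636545,  0.15247471]), 'tvec': array([  14.08973156,  504.9033533 , 1107.19301192])}
{'mtx': array([[371.64829954,   0.        , 319.75891532],
       [  0.        , 371.64829954, 237.68938716],
       [  0.        ,   0.        ,   1.        ]]), 'rvec': array([-2.26573013,  1.75370336,  0.29424436]), 'tvec': array([-499.50985756,  -43.22807508,  379.77751213])}
{'time_s': 0.15, 'joint_positions': array([-1.31701174e+00,  2.13245012e-01, -3.49338507e-02,  1.32346451e+00,
       -4.49079399e-06,  1.57078597e+00]), 'joint_vel': array([-0.00085373,  0.00057932,  0.00433648, -0.00071539,  0.00171969,
        0.00121679]), 'joint_torque': array([-3.95696334e-03, -6.86405253e+01,  4.87250376e+01,  1.31039383e-02,
       -3.18308585e-04, -2.20497540e-07]), 'tcp_pos': array([ 125.47021784, -483.74193337,  244.92138096]), 'orientation': array([-3.14074561e+00,  4.48202069e-06,  2.53794944e-01]), 'contact_force': array([-0.19823245, -0.29674229,  0.68265337]), 'wrist_torque': array([0.01454253, 0.02317571, 0.04992506]), 'grasp_force': 0.0, 'width': 85.27158219831136}
```

View pics/top0.png

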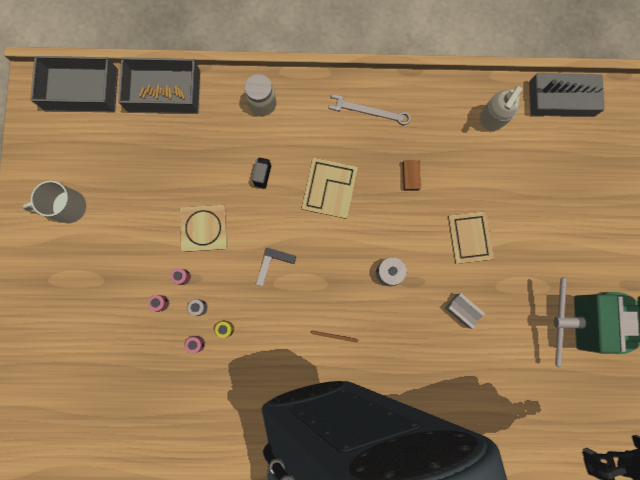

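View pics/side0.png

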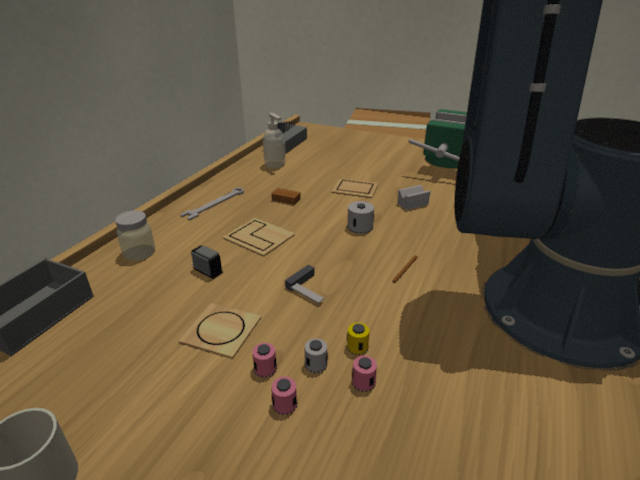

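The top view shows the boards at (203,228), (330,188) and (470,238). The tape is at (261,173), the offcut at (412,175), the square at (275,263), the V-block at (466,310) and the large saw at (392,271). Five cups could be the small saw: pink (180,276), (158,303) and (194,345), yellow (224,329), and grey (197,308). Grey fits plain steel. I'll confirm it in an enlarged crop.

Run:
```python
import cv2
im=cv2.imread('pics/top0.png')
a=cv2.resize(im[150:360,140:310],None,fx=3.4,fy=3.4,interpolation=cv2.INTER_CUBIC)[:590]
cv2.imwrite('pics/c1.png',cv2.resize(im[190:360,145:310],None,fx=3.5,fy=3.5,interpolation=cv2.INTER_CUBIC))
cv2.imwrite('pics/c2.png',cv2.resize(im[150:340,295:505],None,fx=3,fy=3,interpolation=cv2.INTER_CUBIC))
```

```text
(no output)
```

View pics/c1.png

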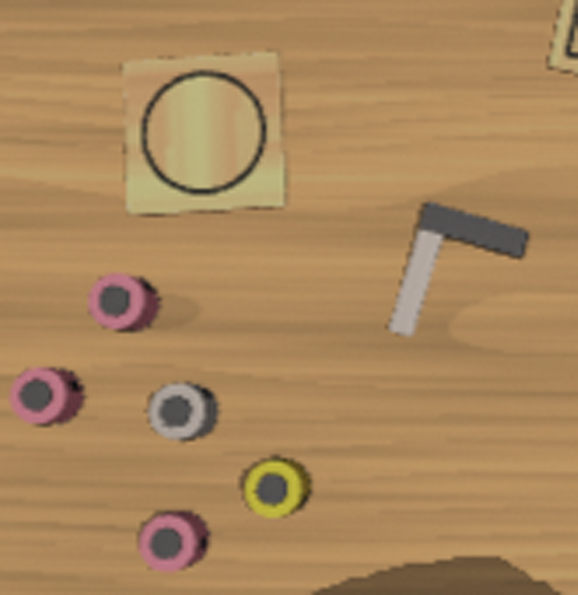

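View pics/c2.png

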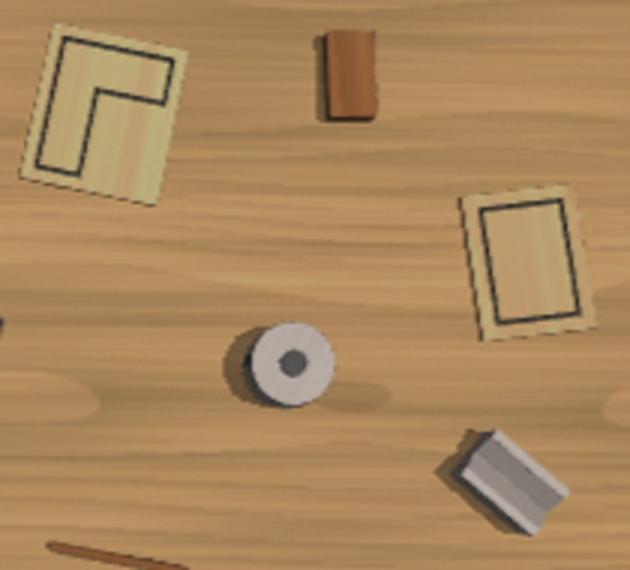

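The crop confirms the grey plain cup at (197,307), with pink and yellow cups around it. Next I'll convert the points to world coordinates.

Run:
```python
from h import *
np.set_printoptions(precision=1,suppress=True)
A=lambda l:[(145+u/3.5,190+v/3.5) for u,v in l]
B=lambda l:[(295+u/3,150+v/3) for u,v in l]
P=lambda l,z:pix('top0',l,z)[:,:2]
def d(n,a,b):
    v=b-a; print(n,'len %.1f ang %.3f'%(np.hypot(*v),np.arctan2(v[1],v[0])))
print('round',P(A([(204,131)]),6)); c=P(A([(124,63),(278,52),(285,206),(130,214)]),6); print(c.mean(0)); d('e',c[0],c[1]);d('e',c[1],c[2])
print('small boss',P(A([(177,410)]),45),'others',P(A([(114,299),(36,395),(166,543),(272,488)]),45))
s=P(A([(427,202),(528,231),(521,258),(420,228)]),20); print('sq mid',s.mean(0)); d('x',s[1],s[0]);d('x',s[2],s[3]);d('y',s[0],s[3])
t=P(A([(402,331)]),10);print('tip',t)
l=P(B([(57,22),(188,50),(156,205),(20,178)]),6);print('ell',l.mean(0));d('-x',l[1],l[0]);d('x',l[2],l[3]);d('y',l[0],l[3]);d('y',l[1],l[2])
q=P(B([(459,198),(570,183),(596,326),(484,341)]),6);print('rect',q.mean(0));d('e',q[0],q[1]);d('e',q[1],q[2]);d('e',q[0],q[3])
o=P(B([(480,208),(562,199),(580,314),(497,324)]),6);print('rect o',o.mean(0))
v=P(B([(497,431),(569,492),(534,534),(461,470)]),40);print('vb',v.mean(0));d('x',v[0],v[1]);d('x',v[3],v[2]);d('y',v[0],v[3])
print('large',P(B([(293,363)]),60))
print('tape approx',P([(261,172)],52),'offcut',P([(412,175)],22))
```

```text
round [[545.7 305.7]]
[544.1 305.5]
e len 103.0 ang -1.481
e len 104.4 ang -3.058
small boss [[360.7 305.7]] others [[430.2 348.9]
 [368.9 394.9]
 [278.  308.7]
 [312.9 243.9]]
sq mid [480.7 123.1]
x len 69.2 ang 1.305
x len 69.2 ang 1.297
y len 17.7 ang 2.909
tip [[414.2 169.3]]
ell [645.7  10.6]
-x len 106.6 ang 1.372
x len 108.8 ang 1.388
y len 129.6 ang 2.932
y len 127.8 ang 2.949
rect [ 532.7 -321.3]
e len 89.1 ang -1.419
e len 114.4 ang -2.990
e len 114.0 ang -2.987
rect o [ 533.2 -323.3]
vb [ 361.5 -297.9]
x len 69.2 ang -2.270
x len 70.9 ang -2.285
y len 40.3 ang 2.388
large [[ 446.1 -129.1]]
tape approx [[668.3 169.7]] offcut [[ 675.8 -181.1]]
```

View pics/wrist0.png

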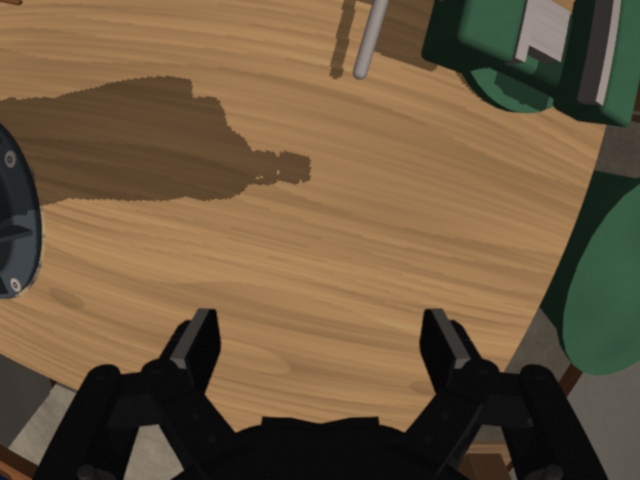

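```bash
cat >> h.py <<'E'
from scipy.spatial.transform import Rotation as Ro
def go(x,y,z,yaw):
    "print rotvec and shift (m) in tool axes to a tool-down pose"
    o=r.get_obs(); R=Ro.from_euler('xyz',o['orientation']); yaw0=o['orientation'][2]
    yaw=yaw0+(yaw-yaw0+np.pi/2)%np.pi-np.pi/2
    T=Ro.from_euler('xyz',[np.pi,0,yaw])
    print('rot',(R.inv()*T).as_rotvec().round(3),'shift',(R.inv().apply(np.array([x,y,z])-o['tcp_pos'])/1000).round(4),'t',o['time_s'],'j6',o['joint_positions'][5].round(2),'j6 new',(o['joint_positions'][5]+yaw-yaw0-np.arctan2(y,x)+np.arctan2(o['tcp_pos'][1],o['tcp_pos'][0])).round(2))
E
python3 -c "
from h import *
go(361.5,-297.9,130,.864)"
```

```text
rot [-0.001 -0.    -0.61 ] shift [ 0.2751 -0.1205  0.115 ] t 0.15 j6 1.57 j6 new 1.55
```

>>> jog_arm --steps "0 0 -0.61 0.275 -0.1205 0.08 0.0854; 0 0 -0.61 0.275 -0.1205 0.08 0.0854; 0 0 -0.61 0.275 -0.1205 0.08 0.0854; 0 0 -0.61 0.275 -0.1205 0.08 0.0854; 0 0 -0.61 0.275 -0.1205 0.08 0.0854; 0 0 -0.61 0.275 -0.1205 0.115 0.0854; 0 0 -0.61 0.275 -0.1205 0.115 0.0854; 0 0 -0.61 0.275 -0.1205 0.115 0.0854" --force 60

```text
time_s: 1.15
tcp_pos: [361.3, -298.9, 131.3]
orientation: [3.141, 0.0, 0.863]
contact_force: [-0.1, -1.0, 0.6]
width: 85.6
grasp_force: 0.0
```

```bash
python3 -c "
from h import *
snap('wrist','w1')
v=[(361.5,-297.9,40),(361.5,-297.9,0)]
c,s=np.cos(.864),np.sin(.864)
print(proj('w1',[(361.5+a*35*c-b*22*s,-297.9+a*35*s+b*22*c,40) for a,b in((1,1),(1,-1),(-1,-1),(-1,1))],True))
print(proj('w1',v,True))
go(361.5,-297.9,22,.864)"
```

```text
[[283.92946687 193.10079836]
 [356.81471659 192.96843929]
 [353.44167891 296.35604679]
 [287.53157628 296.5160785 ]]
[[320.44582584 247.42454953]
 [320.25916598 228.2408344 ]]
rot [ 0.001  0.    -0.001] shift [ 0.001  -0.001   0.1096] t 1.2 j6 1.59 j6 new 1.59
```

View pics/w1.png

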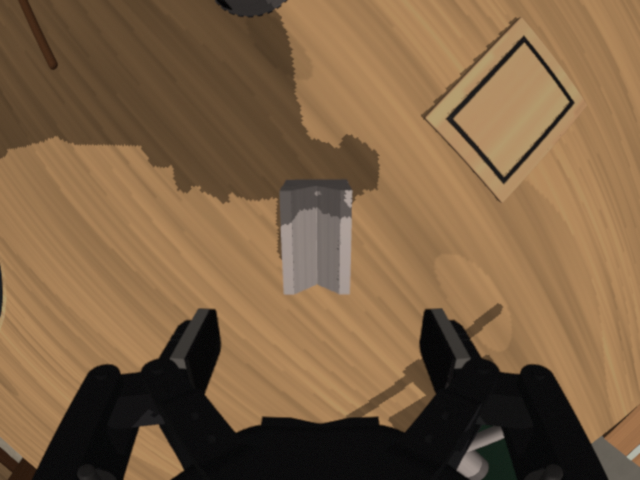

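The V-block sits centred and aligned at (317,242), as predicted to within about 2 mm.

>>> jog_arm --steps "0 0 0 0.002 -0.001 0.05 0.0854; 0 0 0 0.002 -0.001 0.09 0.0854; 0 0 0 0.002 -0.001 0.108 0.0854; 0 0 0 0.002 -0.001 0.108 0.0854; 0 0 0 0.002 -0.001 0.108 0.03; 0 0 0 0.002 -0.001 0.108 0.03; 0 0 0 0.002 -0.001 0.108 0.03; 0 0 0 0.002 -0.001 0.108 0.03"

```text
time_s: 2.2
tcp_pos: [362.4, -296.5, 23.4]
orientation: [3.14, 0.0, 0.864]
contact_force: [-3.8, 1.0, 12.8]
width: 43.5
grasp_force: 60.5
```

```bash
python3 -c "
from h import *
go(533,-322,110,.153)"
```

```text
rot [ 0.001 -0.     0.711] shift [ 0.0914  0.1464 -0.0864] t 2.2 j6 1.59 j6 new 0.74
```

>>> jog_arm --steps "0 0 0 0 0 -0.05 0.03; 0 0 0.15 0.03 0.05 -0.0865 0.03; 0 0 0.3 0.06 0.1 -0.0865 0.03; 0 0 0.45 0.0915 0.1465 -0.0865 0.03; 0 0 0.6 0.0915 0.1465 -0.0865 0.03; 0 0 0.711 0.0915 0.1465 -0.0865 0.03; 0 0 0.711 0.0915 0.1465 -0.0865 0.03; 0 0 0.711 0.0915 0.1465 -0.0865 0.03"

```text
time_s: 3.2
tcp_pos: [532.6, -321.6, 108.8]
orientation: [-3.141, 0.0, 0.155]
contact_force: [0.3, -0.6, -5.8]
width: 42.9
grasp_force: 67.3
```

```bash
python3 -c "
from h import *
snap('wrist','w2')
go(533,-322,30,.153)"
```

```text
rot [-0.     0.     0.002] shift [0.0003 0.0004 0.0789] t 3.25 j6 2.44 j6 new 2.44
```

View pics/w2.png

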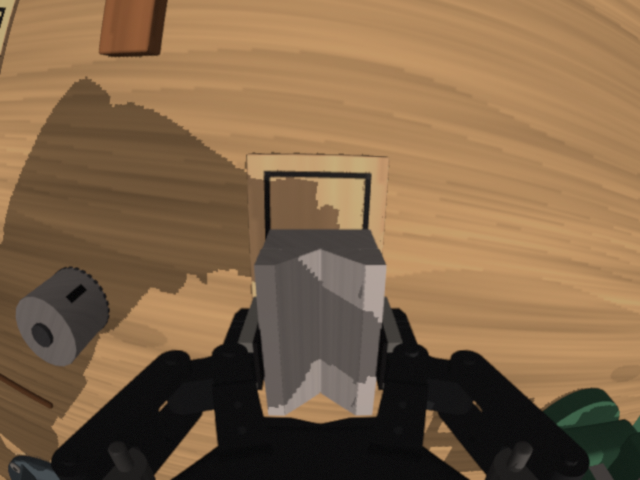

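Block held square to the board. The board's far outline corners are at about (268,175) and (369,175), and its outer corners at (247,155) and (388,156).

```bash
python3 -c "
from h import *
c=pix('w2',[(268,175),(369,175),(247,155),(388,156)],6,True);print(c)
e=c[3]-c[2];e/=np.linalg.norm(e);n=np.array([-e[1],e[0],0]);print('ang',np.arctan2(e[1],e[0])+np.pi/2)
m=(c[2]+c[3])/2;print(m-n*57.5,m+n*57.5); m=(c[0]+c[1])/2;print(m-n*44,m+n*44)
b=pix('w2',[(256,265),(386,265),(265,412),(375,412)],46+80,True);print(b,b.mean(0))
"
```

```text
[[ 571.89830689 -282.57362538    6.        ]
 [ 581.68339817 -345.43214689    6.        ]
 [ 582.79643714 -267.70703962    6.        ]
 [ 595.71323201 -355.12237346    6.        ]]
ang 0.14670193799802012
[ 532.37246762 -319.81984364    6.        ] [ 646.13720153 -303.00956944    6.        ]
[ 533.26347607 -320.43464322    6.        ] [ 620.31822898 -307.57112905    6.        ]
[[ 563.9507406  -295.72815226  126.        ]
 [ 570.50583653 -337.76727683  126.        ]
 [ 497.12086247 -304.18603844  126.        ]
 [ 504.17907373 -349.45430215  126.        ]] [ 533.93912834 -321.78394242  126.        ]
```

>>> jog_arm --steps "0 0 0 0 -0.001 0.05 0.03; 0 0 0 0 -0.001 0.069 0.03; 0 0 0 0 -0.001 0.075 0.03; 0 0 0 0 -0.001 0.079 0.03; 0 0 0 0 -0.001 0.079 0.03; 0 0 0 0 -0.001 0.079 0.06; 0 0 0 0 -0.001 0.079 0.07; 0 0 0 0 -0.001 0.079 0.07"

```text
time_s: 4.25
tcp_pos: [533.0, -320.9, 30.3]
orientation: [3.141, -0.001, 0.153]
contact_force: [0.0, 0.9, -1.0]
width: 70.5
grasp_force: 0.0
```

```bash
python3 -c "
from h import *
go(478.6,115.4,110,1.30)"
```

```text
rot [ 1.000e-03 -0.000e+00 -1.147e+00] shift [ 0.0127 -0.4395 -0.0799] t 4.25 j6 2.45 j6 new 2.82
```

>>> jog_arm --steps "0 0 0 0 0 -0.06 0.07; 0 0 0 0 0 -0.11 0.07; 0 0 -0.18 0 -0.06 -0.11 0.07; 0 0 -0.36 0.004 -0.12 -0.11 0.07; 0 0 -0.54 0.006 -0.18 -0.11 0.07; 0 0 -0.72 0.008 -0.24 -0.11 0.07; 0 0 -0.9 0.01 -0.3 -0.11 0.07; 0 0 -1.08 0.012 -0.36 -0.11 0.07"

```text
time_s: 5.25
tcp_pos: [489.4, 38.7, 140.2]
orientation: [3.141, -0.0, 1.239]
contact_force: [1.0, 0.4, 0.2]
width: 70.0
grasp_force: 0.0
```

```bash
python3 -c "
from h import *
go(478.6,115.4,110,1.30)"
```

```text
rot [ 0.001 -0.    -0.061] shift [ 0.0689 -0.0352  0.0302] t 5.25 j6 1.98 j6 new 1.89
```

>>> jog_arm --steps "0 0 -0.061 0.069 -0.035 0.03 0.05; 0 0 -0.061 0.069 -0.035 0.03 0.05; 0 0 -0.061 0.069 -0.035 0.03 0.05; 0 0 -0.061 0.069 -0.035 0.03 0.05; 0 0 -0.061 0.069 -0.035 0.03 0.05; 0 0 -0.061 0.069 -0.035 0.03 0.05; 0 0 -0.061 0.069 -0.035 0.03 0.05; 0 0 -0.061 0.069 -0.035 0.03 0.05"

```text
time_s: 6.25
tcp_pos: [479.6, 113.5, 109.8]
orientation: [-3.142, 0.0, 1.294]
contact_force: [-0.3, -0.5, -0.2]
width: 50.5
grasp_force: 0.0
```

```bash
python3 -c "
from h import *
snap('wrist','w3')
c,s=np.cos(1.3),np.sin(1.3)
print(proj('w3',[(480.7+a*35*c-b*9*s,123.1+a*35*s+b*9*c,20) for a,b in((1,1),(1,-1),(-1,-1),(-1,1))],True), proj('w3',[(414.2,169.3,10)],True))
go(478.6,115.4,18,1.30)"
```

```text
[[303.77010169 180.0772505 ]
 [334.11701667 179.85399642]
 [333.53521345 286.43682631]
 [305.9956306  286.62878793]] [[200.80926895 192.60387767]]
rot [ 0.    -0.    -0.006] shift [ 0.0015 -0.0015  0.0918] t 6.3 j6 2.08 j6 new 2.08
```

View pics/w3.png

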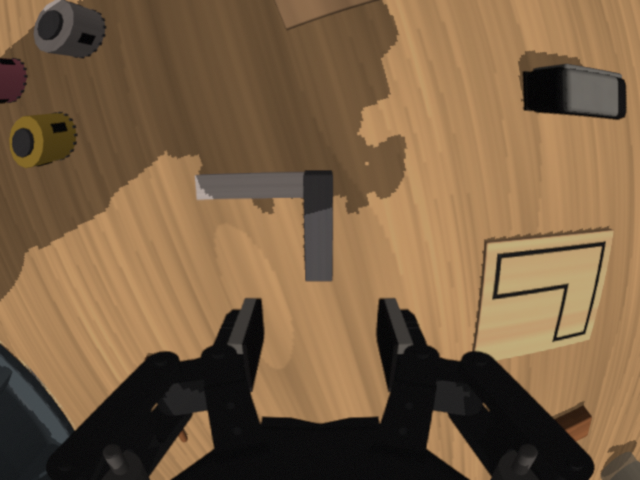

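The stock spans (304..333, 172..281) and the blade tip is at (197,187), so it lies 3–5 px further along tool x than predicted. I'll add 2 mm in x and descend.

>>> jog_arm --steps "0 0 0 0.003 -0.0015 0.05 0.05; 0 0 0 0.003 -0.0015 0.08 0.05; 0 0 0 0.003 -0.0015 0.0915 0.05; 0 0 0 0.003 -0.0015 0.0915 0.05; 0 0 0 0.003 -0.0015 0.0915 0.01; 0 0 0 0.003 -0.0015 0.0915 0.01; 0 0 0 0.003 -0.0015 0.0915 0.01; 0 0 0 0.003 -0.0015 0.0915 0.01"

```text
time_s: 7.3
tcp_pos: [479.8, 117.1, 19.6]
orientation: [3.14, -0.001, 1.294]
contact_force: [-1.7, 0.1, 10.1]
width: 16.0
grasp_force: 59.2
```

```bash
python3 -c "
from h import *
go(678.5,-4.1,80,1.375)"
```

```text
rot [ 0.002 -0.001 -0.081] shift [-0.0622  0.2244 -0.0601] t 7.3 j6 2.09 j6 new 2.41
```

>>> jog_arm --steps "0 0 0 0 0 -0.06 0.01; 0 0 -0.081 -0.015 0.055 -0.06 0.01; 0 0 -0.081 -0.03 0.11 -0.06 0.01; 0 0 -0.081 -0.046 0.165 -0.06 0.01; 0 0 -0.081 -0.062 0.2245 -0.06 0.01; 0 0 -0.081 -0.062 0.2245 -0.06 0.01; 0 0 -0.081 -0.062 0.2245 -0.06 0.01; 0 0 -0.081 -0.062 0.2245 -0.06 0.01"

```text
time_s: 8.3
tcp_pos: [677.2, -3.4, 78.8]
orientation: [-3.141, -0.0, 1.376]
contact_force: [0.4, -0.4, -2.6]
width: 16.6
grasp_force: 60.2
```

```bash
python3 -c "
from h import *
snap('wrist','w4')
go(678.5,-4.1,26,1.375)"
```

```text
rot [ 0.    -0.     0.001] shift [-0.0005  0.0013  0.0529] t 8.35 j6 1.76 j6 new 1.76
```

View pics/w4.png

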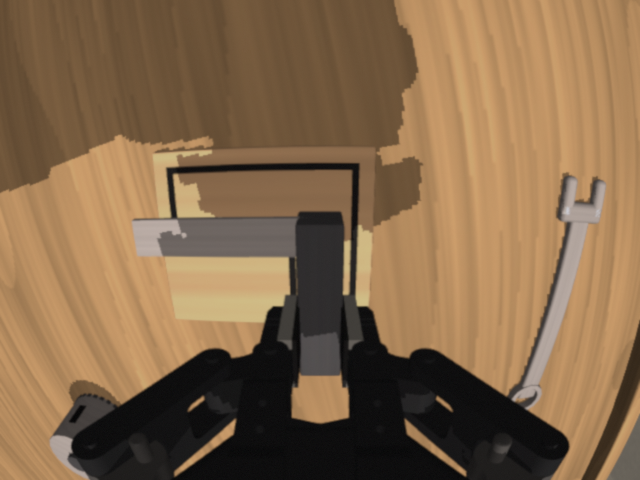

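```bash
python3 -c "
from h import *
np.set_printoptions(precision=1,suppress=True)
x=np.array([np.cos(1.375),np.sin(1.375)]);y=np.array([-x[1],x[0]])
c=pix('w4',[(153,153),(376,147),(176,322)],6,True)[:,:2]
print('corner based centres',c[0]-55*x-64*y,c[1]-55*x+64*y,c[2]+55*x-64*y, 'ang',np.arctan2(*(c[1]-c[0])[::-1])+np.pi/2)
o=pix('w4',[(168,168),(358,164)],6,True)[:,:2]
print('outline',o, (c@np.c_[x,y]))
# home tip/stock predicted from outline : stock top corners
s=pix('w4',[(298,213),(343,213)],79,True)[:,:2];t=pix('w4',[(134,238)],69,True)[:,:2]
print('stock +x end mid',s.mean(0),'=> grip',s.mean(0)-43*x,'tip',t, 'tip pred',s.mean(0)-8*x+79*y)
"
```

```text
corner based centres [646.6  13.8] [645.   14.4] [646.1  12.7] ang 1.3774763854431173
outline [[601.5  69.3]
 [707.1  48.4]] [[ 194.3 -567.5]
 [ 194.6 -693.8]
 [  83.1 -567.3]]
stock +x end mid [685.4  44.8] => grip [677.    2.6] tip [[604.6  47.7]] tip pred [606.3  52.3]
```

>>> jog_arm --steps "0 0 0 -0.001 0.002 0.03 0.01; 0 0 0 -0.001 0.002 0.044 0.01; 0 0 0 -0.001 0.002 0.050 0.01; 0 0 0 -0.001 0.002 0.053 0.01; 0 0 0 -0.001 0.002 0.053 0.01; 0 0 0 -0.001 0.002 0.053 0.035; 0 0 0 -0.001 0.002 0.053 0.045; 0 0 0 -0.001 0.002 0.053 0.045"

```text
time_s: 9.35
tcp_pos: [679.9, -5.5, 25.5]
orientation: [3.141, -0.0, 1.375]
contact_force: [-0.5, 0.2, 0.0]
width: 45.1
grasp_force: 0.0
```

```bash
python3 -c "
from h import *
go(360.7,305.7,120,1.0)"
```

```text
rot [ 0.    -0.     0.375] shift [ 0.2431 -0.3737 -0.0946] t 9.35 j6 1.76 j6 new 0.67
```

>>> jog_arm --steps "0 0 0 0 0 -0.05 0.06; 0 0 0 0 0 -0.1 0.06; 0 0 0.1 0.033 -0.051 -0.1 0.06; 0 0 0.2 0.066 -0.102 -0.1 0.06; 0 0 0.3 0.099 -0.153 -0.1 0.06; 0 0 0.375 0.132 -0.203 -0.1 0.06; 0 0 0.375 0.165 -0.254 -0.1 0.06; 0 0 0.375 0.198 -0.305 -0.1 0.06"

```text
time_s: 10.35
tcp_pos: [417.7, 249.2, 125.6]
orientation: [3.141, -0.001, 1.0]
contact_force: [0.7, 0.7, 0.3]
width: 60.4
grasp_force: 0.0
```

```bash
python3 -c "
from h import *
go(360.7,305.7,120,1.0)"
```

```text
rot [ 0.    -0.001 -0.   ] shift [ 0.0167 -0.0785  0.0056] t 10.35 j6 2.68 j6 new 2.52
```

>>> jog_arm --steps "0 0 0 0.008 -0.04 0.005 0.06; 0 0 0 0.0165 -0.0785 0.005 0.06; 0 0 0 0.0165 -0.0785 0.005 0.06; 0 0 0 0.0165 -0.0785 0.005 0.06; 0 0 0 0.0165 -0.0785 0.005 0.06; 0 0 0 0.0165 -0.0785 0.005 0.06; 0 0 0 0.0165 -0.0785 0.005 0.06; 0 0 0 0.0165 -0.0785 0.005 0.06"

```text
time_s: 11.35
tcp_pos: [362.1, 304.3, 120.3]
orientation: [-3.142, 0.0, 0.999]
contact_force: [0.6, 0.5, 0.4]
width: 60.0
grasp_force: 0.0
```

```bash
python3 -c "
from h import *
snap('wrist','w5')
print(proj('w5',[(360.7,305.7,45)],True))
go(360.7,305.7,24,1.0)"
```

```text
[[318.34036237 257.85903416]]
rot [-0.  0. -0.] shift [ 0.0004 -0.0019  0.0963] t 11.4 j6 2.84 j6 new 2.84
```

View pics/w5.png

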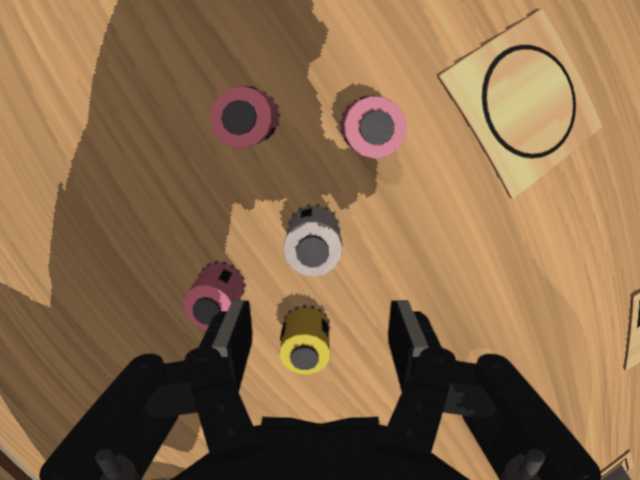

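The grey saw's boss is at (313,250), against (318,258) predicted, so I'll correct by +3 mm in x and −3 mm in y. The pink saws at (210,300), (243,117) and (375,127) and the yellow one at (305,350) are clear of the fingers.

>>> jog_arm --steps "0 0 0 0.0035 -0.004 0.04 0.06; 0 0 0 0.0035 -0.004 0.08 0.06; 0 0 0 0.0035 -0.004 0.096 0.06; 0 0 0 0.0035 -0.004 0.096 0.06; 0 0 0 0.0035 -0.004 0.096 0.025; 0 0 0 0.0035 -0.004 0.096 0.025; 0 0 0 0.0035 -0.004 0.096 0.025; 0 0 0 0.0035 -0.004 0.096 0.025" --force 40

```text
time_s: 12.4
tcp_pos: [361.1, 310.0, 25.5]
orientation: [3.141, -0.002, 1.0]
contact_force: [-0.7, -0.8, 4.8]
width: 35.4
grasp_force: 39.3
```

```bash
python3 -c "
from h import *
print(pix('w5',[(529,101)],6,True),pix('w5',[(313,250)],45,True))
go(545.5,306,110,1.0)"
```

```text
[[541.47865415 310.36167856   6.        ]] [[360.76535113 311.56469284  45.        ]]
rot [ 0.001 -0.002 -0.   ] shift [ 0.0964  0.1573 -0.0843] t 12.4 j6 2.85 j6 new 3.05
```

>>> jog_arm --steps "0 0 0 0 0 -0.05 0.025; 0 0 0 0 0 -0.0845 0.025; 0 0 0 0.03 0.05 -0.0845 0.025; 0 0 0 0.06 0.1 -0.0845 0.025; 0 0 0 0.0965 0.1575 -0.0845 0.025; 0 0 0 0.0965 0.1575 -0.0845 0.025; 0 0 0 0.0965 0.1575 -0.0845 0.025; 0 0 0 0.0965 0.1575 -0.0845 0.025"

```text
time_s: 13.4
tcp_pos: [544.2, 305.8, 109.4]
orientation: [-3.142, -0.0, 1.001]
contact_force: [-0.0, -0.2, -1.0]
width: 36.0
grasp_force: 40.7
```

```bash
python3 -c "
from h import *
snap('wrist','w6')
go(545.5,306,33,1.0)"
```

```text
rot [ 0.    -0.     0.001] shift [0.0008 0.0011 0.0764] t 13.45 j6 2.65 j6 new 2.65
```

View pics/w6.png

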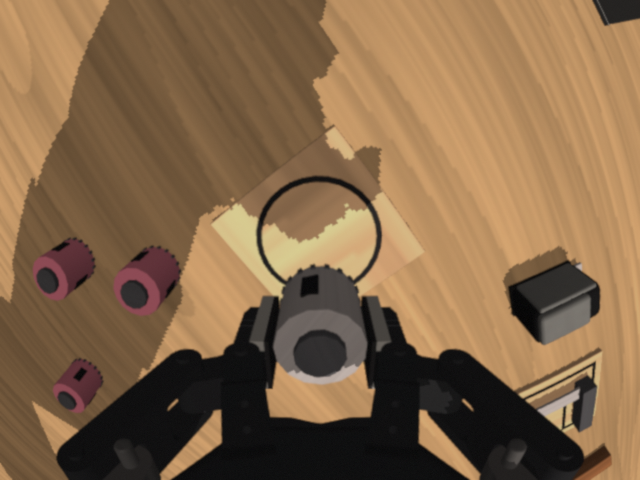

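The circle spans x 258–381 with its top at 177. The board corners are at (212,225), (337,126) and (423,251).

```bash
python3 -c "
from h import *
c=pix('w6',[(212,225),(337,126),(423,251)],6,True)[:,:2]
print(c,np.linalg.norm(np.diff(c,axis=0),axis=1),(c[0]+c[2])/2)
print(pix('w6',[(258,233),(381,233)],6,True))
a=np.linspace(0,6.28,9);print(proj('w6',[(545+39*np.cos(t),306+39*np.sin(t),6) for t in a],True).round())
print(pix('w6',[(319,352)],110+20,True))
"
```

```text
[[489.19748592 355.76921504]
 [593.08776776 364.5180788 ]
 [599.29658649 262.87439968]] [104.25801301 101.8331328 ] [544.24703621 309.32180736]
[[512.42421576 334.06478543   6.        ]
 [580.87037273 290.08065447   6.        ]]
[[373. 211.]
 [336. 185.]
 [289. 193.]
 [265. 230.]
 [274. 271.]
 [310. 293.]
 [352. 286.]
 [379. 253.]
 [373. 211.]]
[[544.62212509 309.40525566 130.        ]]
```

The saw and the circle coincide in the wrist view, so I'll lower straight down.

>>> jog_arm --steps "0 0 0 0 0 0.04 0.025; 0 0 0 0 0 0.066 0.025; 0 0 0 0 0 0.074 0.025; 0 0 0 0 0 0.0775 0.025; 0 0 0 0 0 0.0775 0.025; 0 0 0 0 0 0.0775 0.045; 0 0 0 0 0 0.0775 0.06; 0 0 0 0 0 0.0775 0.06"

```text
time_s: 14.45
tcp_pos: [545.3, 305.7, 31.6]
orientation: [3.141, -0.0, 1.0]
contact_force: [-0.2, 0.1, 0.5]
width: 59.9
grasp_force: 0.0
```

```bash
python3 -c "
from h import *
go(446.1,-128.5,150,1.0)"
```

```text
rot [ 0. -0. -0.] shift [-0.4189  0.1512 -0.1185] t 14.45 j6 2.65 j6 new 3.44
```

>>> jog_arm --steps "0 0 0 0 0 -0.05 0.06; 0 0 0 0 0 -0.1 0.06; 0 0 0 -0.054 0.02 -0.1185 0.0854; 0 0 0 -0.108 0.039 -0.1185 0.0854; 0 0 0 -0.162 0.058 -0.1185 0.0854; 0 0 0 -0.216 0.078 -0.1185 0.0854; 0 0 0 -0.27 0.098 -0.1185 0.0854; 0 0 0 -0.324 0.117 -0.1185 0.0854"

```text
time_s: 15.45
tcp_pos: [468.0, -31.9, 150.1]
orientation: [3.141, -0.0, 1.0]
contact_force: [1.7, -0.5, -0.1]
width: 85.8
grasp_force: 0.0
```

```bash
python3 -c "
from h import *
go(446.1,-128.5,150,1.0)"
```

```text
rot [ 0.001 -0.    -0.   ] shift [-0.0931  0.0338  0.0001] t 15.45 j6 2.07 j6 new 2.29
```

>>> jog_arm --steps "0 0 0 -0.05 0.018 0 0.0854; 0 0 0 -0.093 0.034 0 0.0854; 0 0 0 -0.093 0.034 0 0.0854; 0 0 0 -0.093 0.034 0 0.0854; 0 0 0 -0.093 0.034 0 0.0854; 0 0 0 -0.093 0.034 0 0.0854; 0 0 0 -0.093 0.034 0 0.0854; 0 0 0 -0.093 0.034 0 0.0854"

```text
time_s: 16.45
tcp_pos: [447.0, -126.6, 149.8]
orientation: [3.142, -0.0, 1.0]
contact_force: [0.4, -0.5, 0.3]
width: 85.4
grasp_force: 0.0
```

```bash
python3 -c "
from h import *
snap('wrist','w7')
print(proj('w7',[(446.1,-128.5,60)],True))
go(446.1,-128.5,45,1.0)"
```

```text
[[322.03905069 252.74418312]]
rot [ 0. -0.  0.] shift [-0.002   0.0003  0.1048] t 16.5 j6 1.87 j6 new 1.87
```

View pics/w7.png

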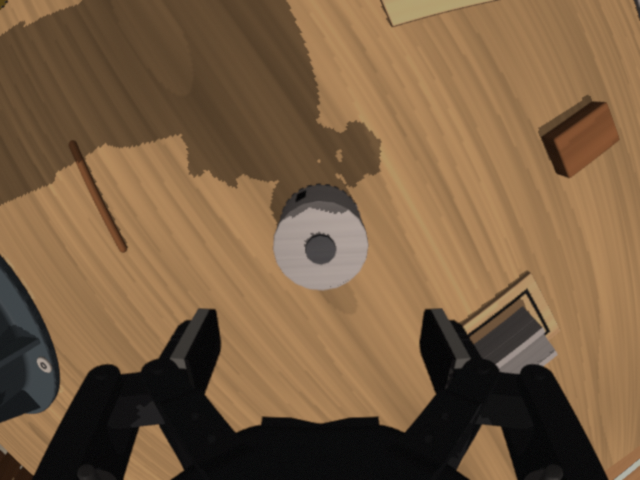

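The large saw's boss is at (320,249), within about 2 mm of the prediction. Descending to grasp it.

>>> jog_arm --steps "0 0 0 -0.001 -0.001 0.05 0.0854; 0 0 0 -0.001 -0.001 0.09 0.0854; 0 0 0 -0.001 -0.001 0.112 0.0854; 0 0 0 -0.001 -0.001 0.112 0.0854; 0 0 0 -0.001 -0.001 0.112 0.05; 0 0 0 -0.001 -0.001 0.112 0.05; 0 0 0 -0.001 -0.001 0.112 0.05; 0 0 0 -0.001 -0.001 0.112 0.05"

```text
time_s: 17.5
tcp_pos: [446.4, -127.4, 39.4]
orientation: [3.139, -0.001, 1.0]
contact_force: [-3.1, 0.3, 10.8]
width: 61.7
grasp_force: 40.8
```

>>> jog_arm --steps "0 0 0 0 0 -0.05 0.05; 0 0 0 0 0 -0.1 0.05; 0 0 0 0 0 -0.1 0.05; 0 0 0 0 0 -0.1 0.05; 0 0 0 0 0 -0.1 0.05; 0 0 0 0 0 -0.1 0.05; 0 0 0 0 0 -0.1 0.05; 0 0 0 0 0 -0.1 0.05"

```text
time_s: 18.5
tcp_pos: [445.4, -127.2, 137.6]
orientation: [-3.141, 0.0, 1.0]
contact_force: [0.5, 0.2, -1.4]
width: 61.2
grasp_force: 46.0
```

```bash
python3 -c "
from h import *
go(545.3,305.7,140,1.0)"
```

```text
rot [-0.  0. -0.] shift [ 0.4182 -0.1499 -0.0024] t 18.5 j6 1.86 j6 new 1.07
```

>>> jog_arm --steps "0 0 0 0.052 -0.019 -0.0025 0.05; 0 0 0 0.104 -0.037 -0.0025 0.05; 0 0 0 0.156 -0.056 -0.0025 0.05; 0 0 0 0.208 -0.075 -0.0025 0.05; 0 0 0 0.26 -0.093 -0.0025 0.05; 0 0 0 0.312 -0.112 -0.0025 0.05; 0 0 0 0.364 -0.131 -0.0025 0.05; 0 0 0 0.400 -0.143 -0.0025 0.05"

```text
time_s: 19.5
tcp_pos: [541.4, 289.1, 140.0]
orientation: [-3.141, -0.0, 1.001]
contact_force: [-0.5, 0.3, -0.9]
width: 61.4
grasp_force: 46.0
```

```bash
python3 -c "
from h import *
go(545.3,305.7,140,1.0)"
```

```text
rot [-0.    -0.     0.001] shift [ 0.0161 -0.0057 -0.    ] t 19.5 j6 2.63 j6 new 2.61
```

>>> jog_arm --steps "0 0 0 0.016 -0.0057 0 0.05; 0 0 0 0.016 -0.0057 0 0.05; 0 0 0 0.016 -0.0057 0 0.05; 0 0 0 0.016 -0.0057 0 0.05; 0 0 0 0.016 -0.0057 0.01 0.05; 0 0 0 0.016 -0.0057 0.02 0.05; 0 0 0 0.016 -0.0057 0.02 0.05; 0 0 0 0.016 -0.0057 0.02 0.05"

```text
time_s: 20.5
tcp_pos: [545.2, 303.2, 120.3]
orientation: [3.142, 0.0, 1.0]
contact_force: [0.6, -0.8, -2.0]
width: 61.1
grasp_force: 46.0
```

```bash
python3 -c "
from h import *
snap('wrist','w8');im=snap('side','s8')
a=cv2.imread('pics/w8.png');b=im[220:420,130:330,::-1]
cv2.imwrite('pics/m8.png',np.hstack([a[120:480,150:500],cv2.resize(b,(360,360),interpolation=cv2.INTER_CUBIC)]))
go(545.3,305.7,45.4,1.0)"
```

```text
rot [ 0. -0. -0.] shift [ 0.0019 -0.0014  0.0752] t 20.6 j6 2.65 j6 new 2.65
```

View pics/m8.png

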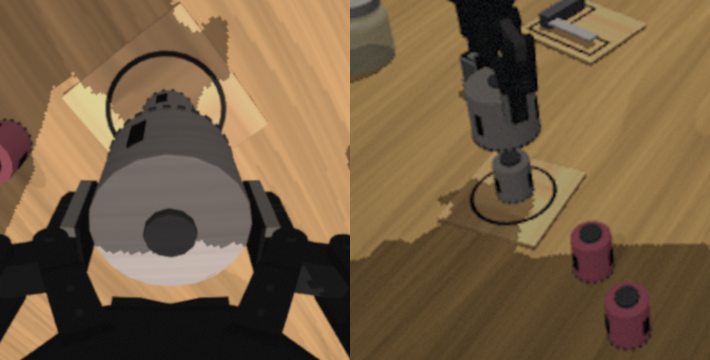

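The small saw stands in the circle and the large one is centred above it. I'll lower it in two calls.

>>> jog_arm --steps "0 0 0 0.002 -0.0015 0 0.05; 0 0 0 0.002 -0.0015 0.01 0.05; 0 0 0 0.002 -0.0015 0.02 0.05; 0 0 0 0.002 -0.0015 0.026 0.05; 0 0 0 0.002 -0.0015 0.03 0.05; 0 0 0 0.002 -0.0015 0.034 0.05; 0 0 0 0.002 -0.0015 0.038 0.05; 0 0 0 0.002 -0.0015 0.042 0.05"

```text
time_s: 21.6
tcp_pos: [545.1, 305.8, 78.2]
orientation: [3.142, -0.0, 1.0]
contact_force: [-0.2, 0.8, -1.4]
width: 61.5
grasp_force: 46.0
```

```bash
python3 -c "
from h import *
go(545.3,305.7,45.4,1.0)"
```

```text
rot [ 0. -0. -0.] shift [0.     0.0002 0.0328] t 21.6 j6 2.65 j6 new 2.65
```

Mouth at 39 mm, with no contact force, so it is over the small one.

>>> jog_arm --steps "0 0 0 0 0 0.01 0.05; 0 0 0 0 0 0.02 0.05; 0 0 0 0 0 0.027 0.05; 0 0 0 0 0 0.031 0.05; 0 0 0 0 0 0.0325 0.05; 0 0 0 0 0 0.0325 0.05; 0 0 0 0 0 0.0325 0.075; 0 0 0 0 0 0.0325 0.0854"

```text
time_s: 22.6
tcp_pos: [545.2, 305.8, 46.1]
orientation: [3.141, -0.001, 1.0]
contact_force: [0.3, 0.1, 0.5]
width: 85.2
grasp_force: 0.0
```

>>> jog_arm --steps "0 0 0 0 0 0 0.0854; 0 0 0 0 0 0 0.0854; 0 0 0 0 0 -0.04 0.0854; 0 0 0 0 0 -0.09 0.0854; 0 0 0 0 0 -0.14 0.0854; 0 0 0 -0.05 0.03 -0.16 0.0854; 0 0 0 -0.1 0.05 -0.16 0.0854; 0 0 0 -0.15 0.05 -0.16 0.0854"

```text
time_s: 23.6
tcp_pos: [506.0, 150.7, 205.9]
orientation: [3.141, -0.0, 0.999]
contact_force: [-0.6, -0.4, 0.5]
width: 85.7
grasp_force: 0.0
```

>>> jog_arm --steps "0 0 0 -0.05 0.03 0 0.0854; 0 0 0 -0.1 0.06 0 0.0854; 0 0 0 -0.15 0.08 0 0.0854; 0 0 0 -0.2 0.08 0 0.0854; 0 0 0 -0.25 0.08 0 0.0854; 0 0 0 -0.25 0.08 0 0.0854; 0 0 0 -0.25 0.08 0 0.0854; 0 0 0 -0.25 0.08 0 0.0854"

```text
time_s: 24.6
tcp_pos: [438.7, -100.4, 205.8]
orientation: [-3.142, -0.0, 1.001]
contact_force: [0.6, -0.2, -0.5]
width: 85.8
grasp_force: 0.0
```

```bash
python3 -c "
from h import *
t=snap('top','t9')
snap('side','s9')
cv2.imwrite('pics/m9.png',cv2.resize(t[140:280,160:510,::-1],None,fx=2.28,fy=2.28,interpolation=cv2.INTER_CUBIC))
"
```

View pics/m9.png

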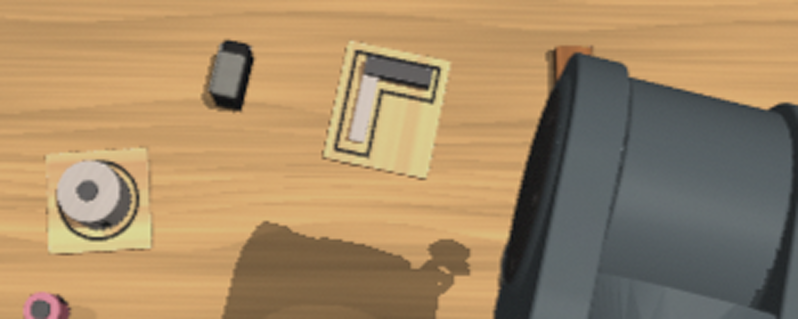

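View pics/s9.png

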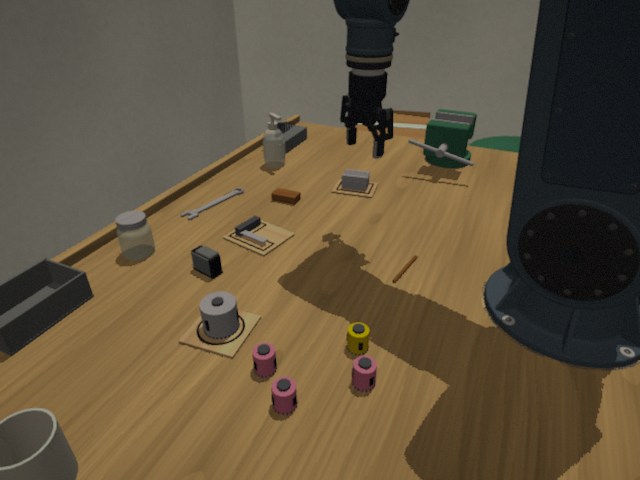

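All the parts are home in the side view. One check of the large saw (boss at crop (88,190)) and the square (stock corners and tip) in numbers.

```bash
python3 -c "
from h import *
C=lambda l:[(160+u/2.28,140+v/2.28) for u,v in l]
print('large',pix('t9',C([(88,190)]),66)-[545,306,0])
x=np.array([np.cos(1.375),np.sin(1.375)]);y=np.array([-x[1],x[0]]);c=np.array([645.7,10.6])
m=pix('t9',C([(367,58),(436,70),(431,89),(363,76)]),26)[:,:2].mean(0)-8*x-c
t=pix('t9',C([(357,141)]),16)[0,:2]-c
print('stock',m@x,m@y,'tip',t@x,t@y)"
```

```text
large [[ 0.06939505 -3.4651143  66.        ]]
stock -12.205779640378674 -34.11054874961288 tip 23.71492044673201 42.17790889763637
```

Everything measures within tolerance, so I'm handing in.

```bash
python3 -c "
from plant import r
print(r.close_job())"
```

```text
the job is handed in; nothing more can be done
None
```

I put the V-block, the engineer's square and the nested hole saws away on their boards and handed the job in at about 25 s; my last camera checks had them in place and the tape and offcut where they were, but the hand-in returned no verdict.

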